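# Light the strip-down tote and gather its parts in a corner

### The job

Lift the hand lantern off its stand by its top handle and, without dropping it, set it upright on the bench close beside the parts tote (a hand's breadth between them at most, not touching) and let go. Then raise the tote by its corner handle so that it tips well over, about 30 degrees, and all four loose metal parts slide into the corner opposite the handle. Finish while still holding the tote tilted and steady, touching nothing but the bench, and leave the other things where they are.

Things in the scene. Friction and masses are not known exactly. Their poses are not given: they have to be found in the camera images.
- tote: Loose open grey plastic tote, 180 x 150 mm, 50 mm high, walls and floor 4 mm, 0.4 kg. A stub handle sticks out of one corner along the diagonal. Origin: centre of the underside; +x along the diagonal towards the handle, z up. Outer corners at (117,0), (-21,115), (-117,0), (21,-115) mm. Raised by the handle it tips about the bottom corner (-117,0), opposite the handle: the gathering corner.
- tote_handle (a point): Grip point in the tote's handle: 153 mm from the tote's origin along its +x, 41 mm above the underside. The handle is a bar 14 mm wide (along tote y), 18 mm high (32 to 50 mm above the underside), free from the corner out to 188 mm from the origin. Axes as the tote's.
- tote_corner (a point): Inside bottom of the gathering corner, opposite the handle: 112 mm from the tote's origin along its -x, on the inner floor, 4 mm above the underside. Axes as the tote's.
- lamp: Loose hand lantern, black ends and white diffuser, 70 mm diameter, 96 mm tall to its top plate and 147 mm with the fixed top handle, 0.4 kg; at the start it stands upright on the lamp stand. Origin: centre of its underside, z up. Its handle bar runs along lamp y.
- lamp_handle (a point): Middle of the lantern's handle bar, 141 mm above its underside. The bar is 12 x 12 mm in section and runs along lamp y, 56 mm clear between its two uprights; 39 mm clear below it to the top plate. Axes as the lamp's.
- stand: Fixed grey lamp stand: round foot 110 mm diameter, post, round top plate 90 mm diameter whose top is 90 mm above the bench. Origin: centre of the underside of the foot, on the bench.
- collar1: Loose polished steel collar (dark centre) lying flat in the tote, 25 mm diameter, 10 mm high, 30 g, smooth and slippery. Origin: centre of its underside.
- collar2: Loose polished steel collar (dark centre) lying flat in the tote, 25 mm diameter, 10 mm high, 30 g, smooth and slippery. Origin: centre of its underside.
- knob1: Loose stepped aluminium knob lying in the tote, 22 mm diameter, 15 mm high, 30 g, smooth and slippery. Origin: centre of its underside.
- knob2: Loose stepped aluminium knob lying in the tote, 22 mm diameter, 15 mm high, 30 g, smooth and slippery. Origin: centre of its underside.
- objective: Bystander, loose: microscope objective standing on end, 34 mm diameter, 47 mm tall. Origin: centre of its underside.
- eyepiece: Bystander, loose: black eyepiece standing on end, 32 mm diameter, 54 mm tall. Origin: centre of its underside.
- screwdriver: Bystander, loose: screwdriver lying on the bench, about 200 mm long along its x. Origin: under its middle.
- jar: Bystander, loose: amber glass jar with black lid, 54 mm diameter, 60 mm tall. Origin: centre of its underside.
Mind the look-alikes: they are no part of the job. Several things have the shape of the lamp; the one meant has the colours described above.

How it is judged (in metres and radians):
On the way, in this order (a step that is already met when the one before it is completed fails the run):
1. the lantern is lifted clear of its stand (height (world z) of lamp above 0.1 m and contact force between lamp and stand below 0.1 N and contact force between the fingers and lamp above 0.5 N), for 0.1 s.
2. the lantern stands released and upright on the bench close beside the tote (height (world z) of lamp below 0.02 m and angle between lamp's own z axis and vertical below 0.15 rad and horizontal distance between lamp and tote below 0.3 m and linear speed of lamp below 0.03 m/s and contact force between each of the fingers, tote, stand and lamp below 0.1 N), for 0.2 s.
3. the tote is held tilted with all four parts in the corner opposite the handle (angle between tote's own z axis and vertical between 0.25 and 0.95 rad and height (world z) of tote_handle above 0.1 m and contact force between the fingers and tote above 1 N and distance between each of collar1, collar2, knob1, knob2 and tote_corner below 0.08 m), for 0.3 s.
At the end, for the whole second after the job is handed in: Lantern upright (0.15 rad), released on the bench within 0.30 m of the tote's origin, touching neither tote nor stand; fingers hold the tote still, tilted 0.25 to 0.95 rad, handle over 0.10 m up, on nothing but the bench; all four parts within 80 mm of the corner opposite the handle (all of step 2 and all of step 3 and contact force between tote and stand below 0.1 N and contact force between tote and objective below 0.1 N and contact force between tote and eyepiece below 0.1 N and contact force between tote and screwdriver below 0.1 N and contact force between tote and jar below 0.1 N and linear speed of tote below 0.03 m/s and angular speed of tote below 0.15 rad/s); the arm keeps its last pose, push and grip.
It fails at once if a bystander is moved more than 40 mm (distance of any of objective, eyepiece, screwdriver, jar from where it was at the start of the episode above 0.04 m).
It fails at once if the lantern is dropped (moving over 0.6 m/s out of the gripper) (contact force between the fingers and lamp below 0.1 N and linear speed of lamp above 0.6 m/s).
It fails at once if the lantern is tipped over (angle between lamp's own z axis and vertical above 0.9 rad).
It also fails if it takes over 58 s, if anything falls off the work surface, if the arm or the gripper's body presses on something with over 40 N, if the wrist force passes 120 N, or if a joint passes its speed limit or range.

### The arm

A 7-joint arm with a two-finger parallel gripper is mounted at the origin on the work surface. World frame = base frame: x ahead of the robot, y to its left, z up, the work surface at z = 0. Lengths are in m, angles in degrees, forces in N, time in s.
With the tool pointing down it reaches from about 0.425 to 0.875 m from the base axis. Payload 4.7 kg.
Tool frame: the origin (TCP) lies on the front face of the gripper's body, between the roots of the fingers; the fingertips stand 70 mm ahead of it and the grasp point (between the pads) lies 51 mm ahead of it; z points along the fingers, y is the direction in which the jaws open and shut (so a half turn about z gives the same grasp; the last joint's range is limited). The gripper opens to 87 mm and grips with 3 to 60 N. Pads are 19 mm wide; open, the fingers measure 117 mm over their backs; the gripper's body (75 mm by 190 mm) begins 51 mm behind the grasp point.
Start: joints at [75.063, 18.392, -4.016, 83.108, 1.295, 78.541, -3.26], TCP at [0.176, -0.626, 0.292] pointing down, gripper open.
Joint ranges: [-163.93, 163.93], [-17.29, 119.83], [-79.2, 71.16], [3.27, 140.29], [-89.18, 269.18], [5.43, 117.66], [-154.24, 154.24]. Speed limits (degrees/s): [147.25, 147.25, 180, 180, 180, 180, 180].

### API

Orientations are given as [roll, pitch, yaw] about the fixed x, y, z axes, in that order (R = Rz(yaw) Ry(pitch) Rx(roll)).
In Python, from cell import env gives the robot as it stands.
- The arm moves only by the tool drive_tool, never from a script. Its argument "commands" is a list of rows, each a list of 7 numbers: the shift along the tool's x, y, z in cm, then the turn, a rotation vector about the tool's x, y, z in degrees, then the opening, from 0 (shut) to 1 (fully open). In form: [[tx, ty, tz, rx, ry, rz, hand], ...]. A call has 1 to 20 rows; each row shifts and turns the commanded pose from where the row before left it, along the tool's axes as they then stand; what a row does not reach is not made up. A row lasts 1/12 s, in which the tool goes at most 41.7 mm and 7.16 degrees, less where a joint would pass 70% of its speed; a pose out of reach is approached as far as the arm can. A call is refused whole if a number of a shift passes 4.17 or a number of a turn 7.16, either way. A call with a gripper value outside its range is refused whole. The fingers move at their own pace and stop on an object; "force" is the grip in N (left out, the last holds). Time passes only in rows, so rows that do not move let the fingers close. It gives the time, the measured TCP pose, the force and the opening at its end, in the units of the state.
- env.get_obs(): the state, without advancing time (a new reading comes with each control period).
- env.read_camera(name): name is "scene" or "top"; returns a dict with "img" (384x512x3 uint8, blue, green, red), "mtx" (3x3 intrinsics, pixels), "pose" (4x4, takes a point from camera to world coordinates). Camera axes: x right, y down, z forward; pixel columns grow to the right and rows downward; lengths in m; the calibration is good to about 2 mm. A picture is of the moment at which its call begins. There is no depth.
- env.sign_off(): hands the job in, once; it reports no verdict.
The state is a dict: "time_s": time; "qpos": joint angles; "joint_velocities": joint speeds; "effort": joint torques, N m; "tool_pos": TCP position; "tool_rot": TCP orientation; "force": force on the tool from outside, world axes, zero at the start; "wrist_torque": the same for the moment, N m; "grip_width": finger opening in m.
Only numpy, scipy, OpenCV 4.12 (cv2) and the standard library are available. Lean on these libraries where they do the work, as an engineer would, in place of code of your own. Each camera call takes 0.05 s, during which the arm holds its last target.

## Working session

There is one attempt and no reset: what is moved stays moved. The work goes in short steps, Python scripts to look and compute and a tool call to move; the robot and the scene stay as the last step left them, time stands still between calls to the robot, and variables do not carry over. Pictures are saved under pics/ and viewed, and the job is handed in when it is done.

Besides the shell and the picture viewer there is one more tool, called after "Emit:" in YAML: its name, and indented under it one key for each argument. drive_tool: Moves the arm, as the interface text tells. Its arguments: {"type":"object","properties":{"commands":{"type":"array"},"force":{"type":"number"}},"required":["commands"]}

```bash
ls; mkdir -p pics; python3 - <<'E'
from cell import env
import cv2,numpy as np
o=env.get_obs()
print({k:np.round(v,4).tolist() for k,v in o.items()})
for n in("scene","top"):
    c=env.read_camera(n); cv2.imwrite(f"pics/{n}0.png",c["img"]); print(n,np.round(c["mtx"],2).tolist(),np.round(c["pose"],4).tolist())
    np.savez(f"cam_{n}.npz",mtx=c["mtx"],pose=c["pose"])
E
```

```text
pics
{'time_s': 0.0, 'qpos': [75.0634, 18.4386, -4.0161, 83.1748, 1.2962, 78.5407, -3.2602], 'joint_velocities': [-0.0751, -0.0293, -0.052, 0.1544, -0.056, -0.0077, -0.0148], 'effort': [0.0, -49.1292, -0.4042, -31.2527, -0.064, 0.0439, 0.0002], 'tool_pos': [0.1762, -0.6252, 0.2912], 'tool_rot': [-179.8912, 0.0067, 15.747], 'force': [0.5986, -0.5188, 0.0271], 'wrist_torque': [-0.0048, -0.0366, -0.033], 'grip_width': 0.0871}
scene [[395.42, 0.0, 250.13], [0.0, 395.42, 192.9], [0.0, 0.0, 1.0]] [[-0.1369, 0.5142, -0.8467, 1.4853], [0.9905, 0.0588, -0.1244, 0.1392], [-0.0142, -0.8556, -0.5174, 0.7195], [0.0, 0.0, 0.0, 1.0]]
top [[391.99, 0.0, 249.7], [0.0, 391.99, 194.68], [0.0, 0.0, 1.0]] [[-0.0588, -0.9756, 0.2113, 0.3649], [-0.9983, 0.0576, -0.0121, 0.0052], [-0.0004, -0.2117, -0.9773, 1.1868], [0.0, 0.0, 0.0, 1.0]]
```

View pics/scene0.png

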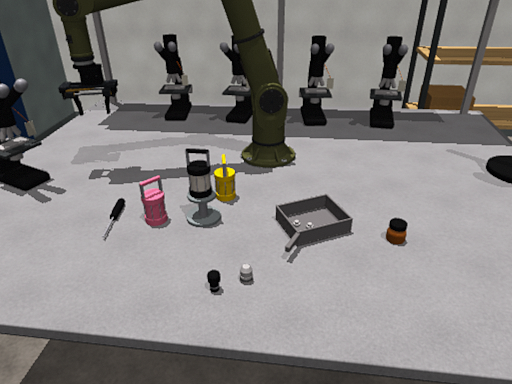

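View pics/top0.png

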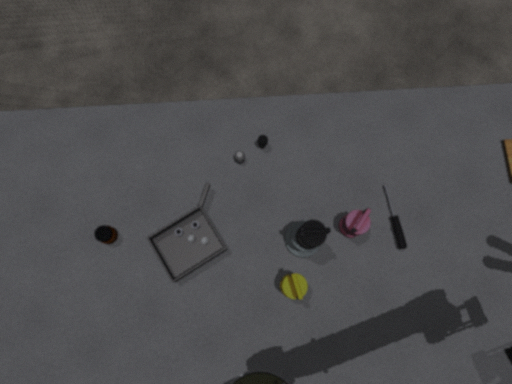

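The lamp-shaped things in the scene view are pink at (154,205), yellow at (225,183), and one with black ends and a white diffuser on the stand at (200,180). The one on the stand fits the description. I'll confirm with enlarged crops.

```bash
python3 - <<'E'
import cv2,numpy as np
s=cv2.imread("pics/scene0.png");t=cv2.imread("pics/top0.png")
t=cv2.convertScaleAbs(t,alpha=1.8)
def up(i,x0,y0,w,h,k): return cv2.resize(i[y0:y0+h,x0:x0+w],None,fx=k,fy=k,interpolation=cv2.INTER_CUBIC)
a=up(s,135,140,100,100,4);b=up(t,270,195,100,100,4)
cv2.imwrite("pics/lamp_c.png",np.hstack([a,b]))
a=up(s,265,185,100,75,4);b=up(t,140,175,100,110,4)
a=cv2.copyMakeBorder(a,0,b.shape[0]-a.shape[0],0,0,0)
cv2.imwrite("pics/tote_c.png",np.hstack([a,b]))
E
```

```text
(no output)
```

View pics/lamp_c.png

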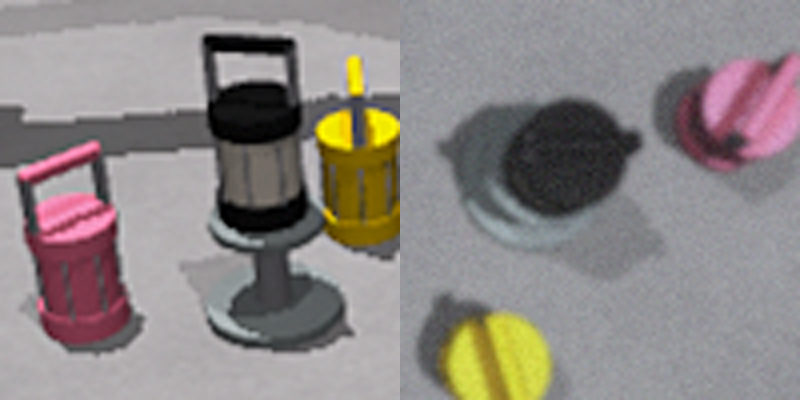

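View pics/tote_c.png

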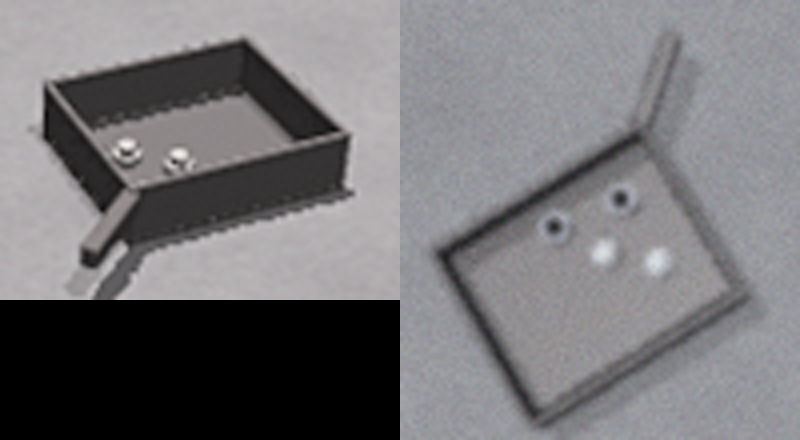

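Confirmed: the lantern on the stand has black ends and a white diffuser, with its bar at about (186..209, 151) in the scene view and its right end at (330,230) in the top view. The tote rim corners in the top view are about (200.5,208), (150,237.5), (174,280) and (226,248), and the handle tip is at (208,184).

```bash
cat > h.py <<'E'
import numpy as np,cv2
C={n:np.load(f"cam_{n}.npz") for n in("scene","top")}
def ray(n,u,v):
    c=C[n];d=c["pose"][:3,:3]@np.linalg.inv(c["mtx"])@np.array([u,v,1.]);return c["pose"][:3,3],d
def onz(n,u,v,z):
    o,d=ray(n,u,v);return o+d*(z-o[2])/d[2]
def proj(n,p):
    c=C[n];q=c["pose"][:3,:3].T@(np.array(p)-c["pose"][:3,3]);q=c["mtx"]@q;return q[:2]/q[2]
E
python3 - <<'E'
from h import *
print("bar scene",onz("scene",186,150.3,.231),onz("scene",208.7,151.2,.231))
print("bar R top",onz("top",329.5,229.8,.231))
P=[onz("top",*p,.05) for p in [(200.5,208.2),(150,237.5),(174.3,280),(226.3,248.3)]]
for p in P:print(np.round(p,4))
for i in range(4):print(np.linalg.norm(P[i]-P[(i+1)%4]))
c=np.mean(P,0);print("c",c)
d=P[0]-P[2];print(np.degrees(np.arctan2(d[1],d[0])))
t=onz("top",207.5,183.5,.05);print("tip",t,t-c,np.linalg.norm((t-c)[:2]),np.degrees(np.arctan2(*(t-c)[1::-1])))
S=[onz("scene",265+x/4,185+y/4,.05) for x,y in[(135,188),(48,82),(246,40),(349,135)]]
for p in S:print("S",np.round(p,4))
print("Sc",np.mean(S,0))
print("Stip",onz("scene",265+90/4,185+250/4,.05))
for n,u,v,z in [("top",304,240,.09),("top",312,235,.186),("scene",203,216,0),("top",262,141,.05),("top",239.5,157,.045),("top",107,234,.06),("top",356,222,.1),("top",294,287,.1)]:print(n,u,v,onz(n,u,v,z))
E
```

```text
bar scene [ 0.46903369 -0.19735764  0.231     ] [ 0.46795158 -0.12977178  0.231     ]
bar R top [ 0.4722656  -0.19633674  0.231     ]
[0.5786 0.1383 0.05  ]
[0.5009 0.2872 0.05  ]
[0.3763 0.2191 0.05  ]
[0.4568 0.0678 0.05  ]
0.16796049968719903
0.1420312948831262
0.17133690345782826
0.1406452457545691
c [0.4781668  0.17809825 0.05      ]
-21.7785715265362
tip [0.65222892 0.11498271 0.05      ] [ 0.17406212 -0.06311554  0.        ] 0.18515181151081841 -19.93082385327713
S [0.5842 0.1427 0.05  ]
S [0.4551 0.0714 0.05  ]
S [0.3747 0.225  0.05  ]
S [0.5009 0.2961 0.05  ]
Sc [0.47874005 0.18380887 0.05      ]
Stip [0.65633933 0.11535346 0.05      ]
top 304 240 [ 0.46383281 -0.15207044  0.09      ]
top 312 235 [ 0.46667586 -0.15983179  0.186     ]
scene 203 216 [ 0.46742408 -0.16480861  0.        ]
top 262 141 [ 0.77615986 -0.05622859  0.05      ]
top 239.5 157 [0.73076403 0.01522995 0.045     ]
top 107 234 [0.5171231  0.40828486 0.06      ]
top 356 222 [ 0.50440822 -0.3001081   0.1       ]
top 294 287 [ 0.33833141 -0.11253572  0.1       ]
```

Emit:
drive_tool:
  commands:
    - [1, -0.9, -0.6, 0, 0, 0, 1]
    - [2, -1.8, -0.6, 0, 0, 0, 1]
    - [2.3, -2.06, -0.4, 0, 0, 0, 1]
    - [2.3, -2.06, -0.4, 0, 0, 0, 1]
    - [2.3, -2.06, -0.4, 0, 0, 0, 1]
    - [2.3, -2.06, -0.4, 0, 0, 0, 1]
    - [2.3, -2.06, -0.4, 0, 0, 0, 1]
    - [2.3, -2.06, -0.4, 0, 0, 0, 1]
    - [2.3, -2.06, -0.4, 0, 0, 0, 1]
    - [2.3, -2.06, -0.4, 0, 0, 0, 1]
    - [2.3, -2.06, -0.4, 0, 0, 0, 1]
    - [2.3, -2.06, -0.4, 0, 0, 0, 1]
    - [2.3, -2.06, -0.4, 0, 0, 0, 1]
    - [2.3, -2.06, -0.4, 0, 0, 0, 1]
    - [2.3, -2.06, 0, 0, 0, 0, 1]
    - [2.3, -2.06, 0, 0, 0, 0, 1]
    - [2.3, -2.06, 0, 0, 0, 0, 1]
    - [2.3, -2.06, 0, 0, 0, 0, 1]
    - [2, -1.8, 0, 0, 0, 0, 1]
    - [1.2, -1.0, 0, 0, 0, 0, 1]

```text
time_s: 1.77
tool_pos: [0.4868, -0.1339, 0.3526]
tool_rot: [-180.0, -0.0, 16.0]
force: [0.5, 0.1, 0.0]
grip_width: 0.0873
```

Emit:
drive_tool:
  commands:
    - [0, 0, 0, 0, 0, -6.5, 1]
    - [0, 0, 0, 0, 0, -6.75, 1]
    - [0, 0, 0, 0, 0, -6.75, 1]
    - [0, 0, 0, 0, 0, -6.75, 1]
    - [0, 0, 0, 0, 0, -6.75, 1]
    - [0, 0, 0, 0, 0, -6.75, 1]
    - [0, 0, 0, 0, 0, -6.75, 1]
    - [0, 0, 0, 0, 0, -6.75, 1]
    - [0, 0, 0, 0, 0, -6.75, 1]
    - [0, 0, 0, 0, 0, -6.75, 1]
    - [0, 0, 0, 0, 0, -6.0, 1]
    - [0, 0, 0, 0, 0, 0, 1]
    - [0, 0, 0, 0, 0, 0, 1]

```text
time_s: 2.85
tool_pos: [0.4856, -0.138, 0.3524]
tool_rot: [-180.0, 0.0, 88.9]
force: [-0.4, 0.7, -0.0]
grip_width: 0.0869
```

Emit:
drive_tool:
  commands:
    - [-0.9, -0.6, 0, 0, 0, -1, 1]
    - [-0.9, -0.6, 0, 0, 0, 0, 1]
    - [-0.75, -0.5, 0, 0, 0, 0, 1]
    - [0, 0, 1.5, 0, 0, 0, 1]
    - [0, 0, 1.5, 0, 0, 0, 1]
    - [0, 0, 0.5, 0, 0, 0, 1]
    - [0, 0, 0, 0, 0, 0, 1]

```text
time_s: 3.43
tool_pos: [0.4677, -0.1644, 0.3159]
tool_rot: [-179.9, -0.1, 89.9]
force: [-0.1, 0.1, 0.2]
grip_width: 0.0869
```

```bash
python3 - <<'E'
from cell import env
import cv2,numpy as np
a=env.read_camera("scene")["img"];b=env.read_camera("top")["img"]
b=cv2.convertScaleAbs(b,alpha=1.8)
up=lambda i,x0,y0:cv2.resize(i[y0:y0+100,x0:x0+100],None,fx=4,fy=4,interpolation=cv2.INTER_CUBIC)
cv2.imwrite("pics/g1.png",np.hstack([up(a,150,105),up(b,270,190)]))
E
```

```text
(no output)
```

View pics/g1.png

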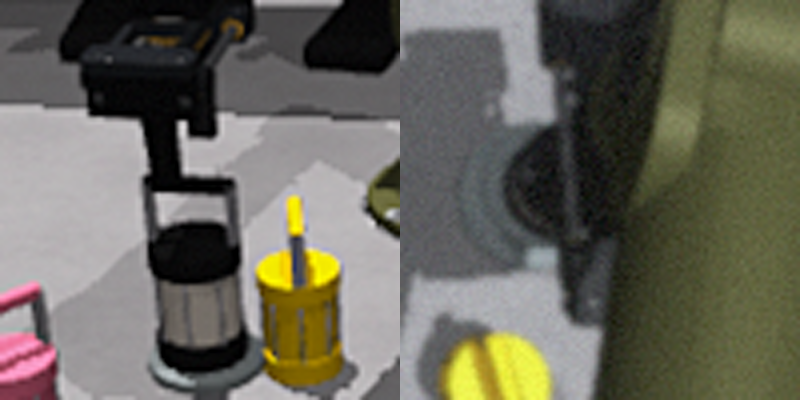

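```bash
python3 - <<'E'
from h import *
for p in [(.515,-.1644,.246),(.42,-.1644,.246),(.469,-.1635,.231),(.469,-.1975,.231),(.469,-.1295,.231)]:print(p,(proj("scene",p)-[150,105])*4)
E
```

```text
(0.515, -0.1644, 0.246) [169.64801351 191.61664787]
(0.42, -0.1644, 0.246) [202.68051452 137.25181804]
(0.469, -0.1635, 0.231) [189.16462686 183.29385918]
(0.469, -0.1975, 0.231) [143.82349074 181.17162989]
(0.469, -0.1295, 0.231) [234.84023767 185.43174383]
```

The projections agree with the picture, so I'm descending and gripping.

Emit:
drive_tool:
  commands:
    - [0.1, 0.1, 1, 0, 0, 0, 1]
    - [0, 0, 1, 0, 0, 0, 1]
    - [0, 0, 0.9, 0, 0, 0, 1]
    - [0, 0, 0.5, 0, 0, 0, 1]
    - [0, 0, 0, 0, 0, 0, 0.5]
    - [0, 0, 0, 0, 0, 0, 0.3]
    - [0, 0, 0, 0, 0, 0, 0.2]
    - [0, 0, 0, 0, 0, 0, 0]
    - [0, 0, 0, 0, 0, 0, 0]
    - [0, 0, 0, 0, 0, 0, 0]
    - [0, 0, 0, 0, 0, 0, 0]
    - [0, 0, 0, 0, 0, 0, 0]
  force: 40

```text
time_s: 4.53
tool_pos: [0.4697, -0.1632, 0.2834]
tool_rot: [180.0, 0.0, 90.0]
force: [0.8, 0.4, -0.8]
grip_width: 0.0418
```

Emit:
drive_tool:
  commands:
    - [0, 0, 0, 0, 0, 0, 0]
    - [0, 0, 0, 0, 0, 0, 0]
    - [0, 0, 0, 0, 0, 0, 0]
    - [0, 0, 0, 0, 0, 0, 0]
    - [0, 0, 0, 0, 0, 0, 0]
    - [0, 0, 0, 0, 0, 0, 0]

```text
time_s: 5.03
tool_pos: [0.4698, -0.1631, 0.2832]
tool_rot: [180.0, 0.0, 90.0]
force: [0.1, 0.4, 0.2]
grip_width: 0.0111
```

Emit:
drive_tool:
  commands:
    - [0, 0, 0, 0, 0, 0, 0]
    - [0, 0, -0.3, 0, 0, 0, 0]
    - [0, 0, -0.6, 0, 0, 0, 0]
    - [0, 0, -0.8, 0, 0, 0, 0]
    - [0, 0, -0.8, 0, 0, 0, 0]
    - [0, 0, -0.8, 0, 0, 0, 0]
    - [0, 0, -0.8, 0, 0, 0, 0]
    - [0, 0, -0.6, 0, 0, 0, 0]
    - [0, 0, -0.3, 0, 0, 0, 0]
    - [0, 0, 0, 0, 0, 0, 0]
    - [0, 0, 0, 0, 0, 0, 0]

```text
time_s: 5.95
tool_pos: [0.4696, -0.1632, 0.3332]
tool_rot: [-180.0, 0.0, 90.0]
force: [1.1, 0.5, -4.2]
grip_width: 0.0114
```

```bash
python3 - <<'E'
from cell import env
import cv2,numpy as np
a=env.read_camera("scene")["img"]
cv2.imwrite("pics/g2.png",cv2.resize(a[60:260,110:360],None,fx=3,fy=3))
E
```

```text
(no output)
```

View pics/g2.png

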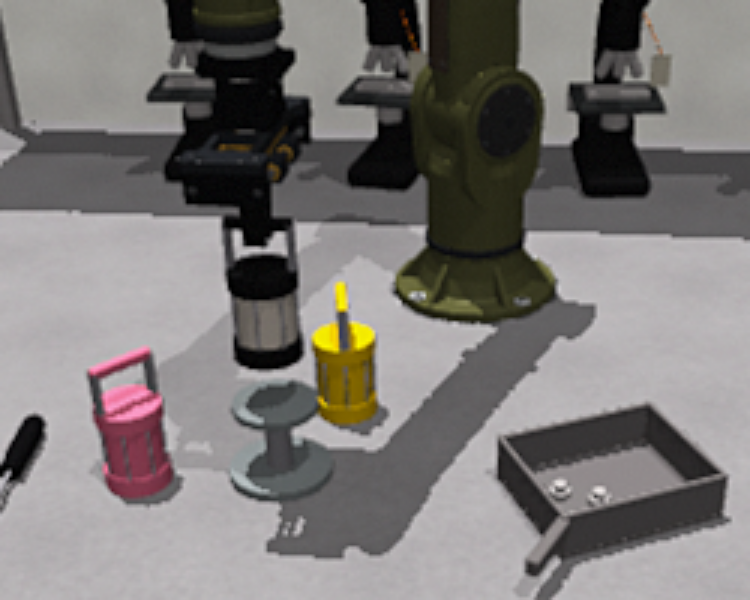

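The lantern is lifted and upright, clear of the stand. Next I carry it towards the tote.

Emit:
drive_tool:
  commands:
    - [0.3, 0, 0, 0, 0, 0, 0]
    - [0.7, 0, 0, 0, 0, 0, 0]
    - [1.1, 0, 0, 0, 0, 0, 0]
    - [1.3, 0, 0, 0, 0, 0, 0]
    - [1.3, 0, 0, 0, 0, 0, 0]
    - [1.3, 0, 0, 0, 0, 0, 0]
    - [1.3, 0, 0, 0, 0, 0, 0]
    - [1.3, 0, 0, 0, 0, 0, 0]
    - [1.3, 0, 0, 0, 0, 0, 0]
    - [1.3, 0, 0, 0, 0, 0, 0]
    - [1.3, 0, 0, 0, 0, 0, 0]
    - [1.1, 0, 0, 0, 0, 0, 0]
    - [0.8, 0, 0, 0, 0, 0, 0]
    - [0.4, 0, 0, 0, 0, 0, 0]
    - [0.1, 0, 0, 0, 0, 0, 0]
    - [0, 0, 0, 0, 0, 0, 0]
    - [0, 0, 0, 0, 0, 0, 0]

```text
time_s: 7.42
tool_pos: [0.4697, -0.015, 0.3331]
tool_rot: [-180.0, 0.0, 89.9]
force: [-0.6, 0.3, -3.6]
grip_width: 0.0114
```

Emit:
drive_tool:
  commands:
    - [0, 0, 0.4, 0, 0, 0, 0]
    - [0, 0, 0.8, 0, 0, 0, 0]
    - [0, 0, 1.2, 0, 0, 0, 0]
    - [0, 0, 1.2, 0, 0, 0, 0]
    - [0, 0, 1.2, 0, 0, 0, 0]
    - [0, 0, 1.2, 0, 0, 0, 0]
    - [0, 0, 1.2, 0, 0, 0, 0]
    - [0, 0, 1.2, 0, 0, 0, 0]
    - [0, 0, 1.2, 0, 0, 0, 0]
    - [0, 0, 1.2, 0, 0, 0, 0]
    - [0, 0, 0.8, 0, 0, 0, 0]
    - [0, 0, 0.6, 0, 0, 0, 0]
    - [0, 0, 0.3, 0, 0, 0, 0]
    - [0, 0, 0.3, 0, 0, 0, 0]
    - [0, 0, 0, 0, 0, 0, 0]
    - [0, 0, 0, 0, 0, 0, 0]

```text
time_s: 8.75
tool_pos: [0.47, -0.0142, 0.2056]
tool_rot: [180.0, 0.0, 90.0]
force: [0.4, -0.6, -3.6]
grip_width: 0.0117
```

```bash
python3 - <<'E'
from cell import env
import cv2,numpy as np
a=env.read_camera("scene")["img"]
cv2.imwrite("pics/g3.png",cv2.resize(a[60:260,150:400],None,fx=3,fy=3))
E
```

```text
(no output)
```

View pics/g3.png

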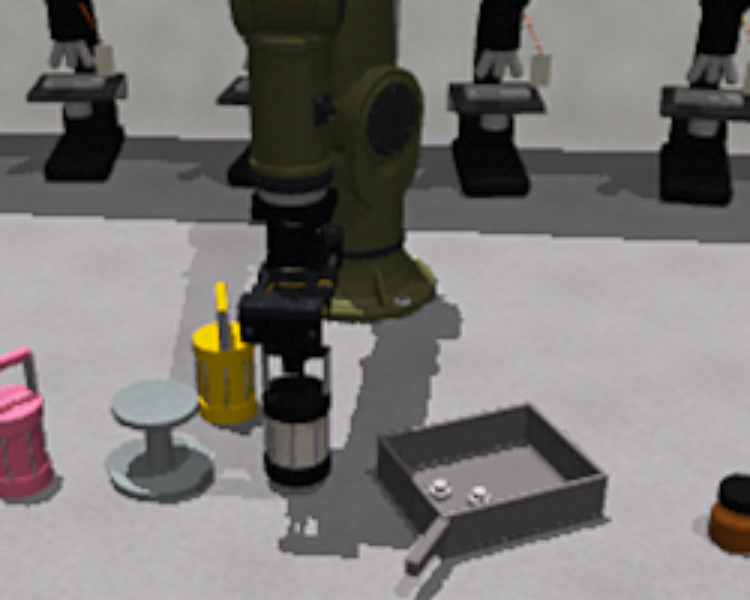

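Emit:
drive_tool:
  commands:
    - [0, 0, 0.4, 0, 0, 0, 0]
    - [0, 0, 0.3, 0, 0, 0, 0]
    - [0, 0, 0.2, 0, 0, 0, 0]
    - [0, 0, 0.15, 0, 0, 0, 0]
    - [0, 0, 0, 0, 0, 0, 0]
    - [0, 0, 0, 0, 0, 0, 0]

```text
time_s: 9.3
tool_pos: [0.4697, -0.0142, 0.1946]
tool_rot: [-180.0, 0.0, 90.0]
force: [1.0, 0.6, -3.5]
grip_width: 0.0116
```

Emit:
drive_tool:
  commands:
    - [0, 0, 0.1, 0, 0, 0, 0]
    - [0, 0, 0.1, 0, 0, 0, 0]
    - [0, 0, 0, 0, 0, 0, 0]
    - [0, 0, 0, 0, 0, 0, 0]

```text
time_s: 9.63
tool_pos: [0.4701, -0.0142, 0.1931]
tool_rot: [179.9, 0.0, 90.0]
force: [0.2, 0.5, 0.5]
grip_width: 0.0115
```

The weight is off the gripper, so the lantern is on the bench. Releasing.

Emit:
drive_tool:
  commands:
    - [0, 0, 0, 0, 0, 0, 0.2]
    - [0, 0, 0, 0, 0, 0, 0.3]
    - [0, 0, 0, 0, 0, 0, 0.5]
    - [0, 0, 0, 0, 0, 0, 0.7]
    - [0, 0, 0, 0, 0, 0, 0.7]
    - [0, 0, 0, 0, 0, 0, 0.7]
    - [0, 0, 0, 0, 0, 0, 0.7]

```text
time_s: 10.22
tool_pos: [0.4697, -0.0142, 0.1927]
tool_rot: [-180.0, 0.0, 90.0]
force: [0.4, 0.6, -0.6]
grip_width: 0.0494
```

Emit:
drive_tool:
  commands:
    - [0, 0, 0, 0, 0, 0, 0.7]
    - [0, 0, -0.5, 0, 0, 0, 0.7]
    - [0, 0, -1, 0, 0, 0, 0.7]
    - [0, 0, -1.5, 0, 0, 0, 0.7]
    - [0, 0, -2, 0, 0, 0, 0.7]
    - [0, 0, -2.5, 0, 0, 0, 0.7]
    - [0, 0, -1.5, 0, 0, 0, 0.7]
    - [0, 0, -1, 0, 0, 0, 0.7]

```text
time_s: 10.88
tool_pos: [0.4706, -0.014, 0.2957]
tool_rot: [179.8, 0.1, 90.0]
force: [0.1, -0.5, -0.4]
grip_width: 0.0607
```

Emit:
drive_tool:
  commands:
    - [1.0, 1.0, 0, 0, 0, 0, 0.7]
    - [1.9, 2.0, 0, 0, 0, 0, 0.7]
    - [1.9, 2.0, 0, 0, 0, 0, 0.7]
    - [1.9, 2.0, 0, 0, 0, 0, 0.7]
    - [1.9, 2.0, 0, 0, 0, 0, 0.7]
    - [1.9, 2.0, 0, 0, 0, 0, 0.7]
    - [1.9, 2.0, 0, 0, 0, 0, 0.7]
    - [1.2, 1.4, 0, 0, 0, 0, 0.7]
    - [0.6, 0.8, 0, 0, 0, 0, 0.7]
    - [0, 0, 0, 0, 0, 0, 0.7]

```text
time_s: 11.72
tool_pos: [0.6224, 0.1293, 0.2922]
tool_rot: [-179.9, -0.1, 90.1]
force: [-0.9, -0.1, -0.2]
grip_width: 0.0608
```

Emit:
drive_tool:
  commands:
    - [0, 0, 0, 0, 0, -4, 0.7]
    - [0, 0, 0, 0, 0, -6.8, 0.7]
    - [0, 0, 0, 0, 0, -6.8, 0.7]
    - [0, 0, 0, 0, 0, -6.8, 0.7]
    - [0, 0, 0, 0, 0, -6.8, 0.7]
    - [0, 0, 0, 0, 0, -6.8, 0.7]
    - [0, 0, 0, 0, 0, -6.8, 0.7]
    - [0, 0, 0, 0, 0, -6.8, 0.7]
    - [0, 0, 0, 0, 0, -6.8, 0.7]
    - [0, 0, 0, 0, 0, -6.8, 0.7]
    - [0, 0, 0, 0, 0, -4.5, 0.7]
    - [0, 0, 0, 0, 0, 0, 0.7]
    - [0, 0, 0, 0, 0, 0, 0.7]

```text
time_s: 12.8
tool_pos: [0.6213, 0.1266, 0.2928]
tool_rot: [-179.9, 0.0, 159.5]
force: [-0.8, 0.2, -0.5]
grip_width: 0.0612
```

```bash
python3 - <<'E'
from cell import env
import cv2,numpy as np
a=env.read_camera("scene")["img"];b=env.read_camera("top")["img"]
print(np.round(env.get_obs()["qpos"],1))
b=cv2.convertScaleAbs(b,alpha=1.8)
cv2.imwrite("pics/s4.png",a);cv2.imwrite("pics/t4.png",b)
up=lambda i,x0,y0,s:cv2.resize(i[y0:y0+s,x0:x0+s],(400,400),interpolation=cv2.INTER_CUBIC)
cv2.imwrite("pics/g4.png",np.hstack([up(a,210,120,150),up(b,140,150,170)]))
E
```

```text
[ 28.8  26.5 -58.   84.   22.5  81.9  40. ]
```

View pics/g4.png

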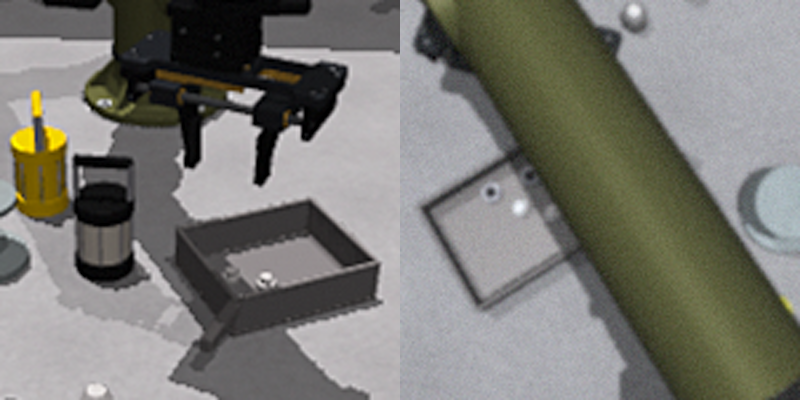

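Emit:
drive_tool:
  commands:
    - [0, 0, 0.7, 0, 0, 0, 0.8]
    - [0, 0, 1.5, 0, 0, 0, 0.8]
    - [0, 0, 2, 0, 0, 0, 0.8]
    - [0, 0, 2, 0, 0, 0, 0.8]
    - [0, 0, 2, 0, 0, 0, 0.8]
    - [0, 0, 2, 0, 0, 0, 0.8]
    - [0, 0, 1.5, 0, 0, 0, 0.8]
    - [0, 0, 0.8, 0, 0, 0, 0.8]
    - [0, 0, 0, 0, 0, 0, 0.8]
    - [0, 0, 0, 0, 0, 0, 0.8]

```text
time_s: 13.73
tool_pos: [0.6218, 0.128, 0.1679]
tool_rot: [180.0, -0.0, 159.7]
force: [0.2, 0.6, -0.2]
grip_width: 0.0695
```

```bash
python3 - <<'E'
from cell import env
import cv2,numpy as np
a=env.read_camera("scene")["img"];b=env.read_camera("top")["img"]
b=cv2.convertScaleAbs(b,alpha=1.8)
up=lambda i,x0,y0,s:cv2.resize(i[y0:y0+s,x0:x0+s],(400,400),interpolation=cv2.INTER_CUBIC)
cv2.imwrite("pics/g5.png",np.hstack([up(a,250,150,110),up(b,140,150,110)]))
E
```

```text
(no output)
```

View pics/g5.png

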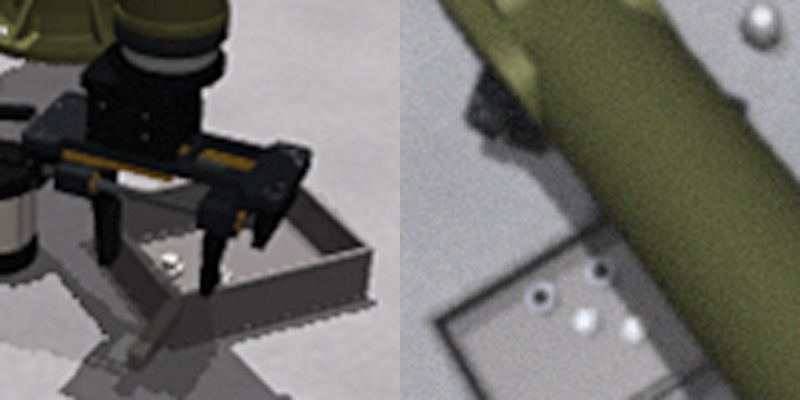

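```bash
python3 - <<'E'
from h import *
k=400/110
for p in [(.6218,.128,.098),(.6218,.128,.041),(.6335,.161,.098),(.61,.095,.098)]:print(p,(proj("scene",p)-[250,150])*k)
E
```

```text
(0.6218, 0.128, 0.098) [158.60737771 274.76849634]
(0.6218, 0.128, 0.041) [155.37439216 336.25677006]
(0.6335, 0.161, 0.098) [203.71496652 287.37075833]
(0.61, 0.095, 0.098) [114.6926089  262.41919896]
```

Emit:
drive_tool:
  commands:
    - [0, 0, 0.6, 0, 0, 0, 0.8]
    - [0, 0, 1.2, 0, 0, 0, 0.8]
    - [0, 0, 1.5, 0, 0, 0, 0.8]
    - [0, 0, 1.5, 0, 0, 0, 0.8]
    - [0, 0, 1.2, 0, 0, 0, 0.8]
    - [0, 0, 0.8, 0, 0, 0, 0.8]
    - [0, 0, 0.6, 0, 0, 0, 0.8]
    - [0, 0, 0.2, 0, 0, 0, 0.8]
    - [0, 0, 0, 0, 0, 0, 0.5]
    - [0, 0, 0, 0, 0, 0, 0.3]
    - [0, 0, 0, 0, 0, 0, 0.2]
    - [0, 0, 0, 0, 0, 0, 0.1]
    - [0, 0, 0, 0, 0, 0, 0]
    - [0, 0, 0, 0, 0, 0, 0]
    - [0, 0, 0, 0, 0, 0, 0]
    - [0, 0, 0, 0, 0, 0, 0]
    - [0, 0, 0, 0, 0, 0, 0]
    - [0, 0, 0, 0, 0, 0, 0]
  force: 45

```text
time_s: 15.33
tool_pos: [0.6217, 0.1279, 0.0917]
tool_rot: [180.0, -0.0, 159.7]
force: [0.7, 0.5, -0.5]
grip_width: 0.0137
```

Emit:
drive_tool:
  commands:
    - [0.08, 0, -0.24, 0, -0.5, 0, 0]
    - [0.165, 0, -0.47, 0, -1, 0, 0]
    - [0.165, 0, -0.47, 0, -1, 0, 0]
    - [0.165, 0, -0.47, 0, -1, 0, 0]
    - [0.25, 0, -0.7, 0, -1.5, 0, 0]
    - [0.25, 0, -0.7, 0, -1.5, 0, 0]
    - [0.25, 0, -0.7, 0, -1.5, 0, 0]
    - [0, 0, 0, 0, 0, 0, 0]

```text
time_s: 16.0
tool_pos: [0.6064, 0.1348, 0.1302]
tool_rot: [180.0, 8.2, 159.9]
force: [0.2, 0.9, -1.9]
grip_width: 0.0134
```

```bash
cat > look.py <<'E'
from cell import env
import cv2,numpy as np,sys
o=env.get_obs();print(np.round(o["qpos"],1),np.round(o["force"],1),np.round(o["wrist_torque"],2))
a=env.read_camera("scene")["img"];b=env.read_camera("top")["img"]
b=cv2.convertScaleAbs(b,alpha=1.8)
up=lambda i,x0,y0,s:cv2.resize(i[y0:y0+s,x0:x0+s],(400,400),interpolation=cv2.INTER_CUBIC)
cv2.imwrite(f"pics/{sys.argv[1]}.png",np.hstack([up(a,230,120,130),up(b,130,160,130)]))
E
python3 look.py g6
```

```text
[ 25.8  28.1 -53.3 101.5  33.   58.7  30. ] [ 0.2  0.9 -1.9] [ 0.29 -0.1  -0.09]
```

View pics/g6.png

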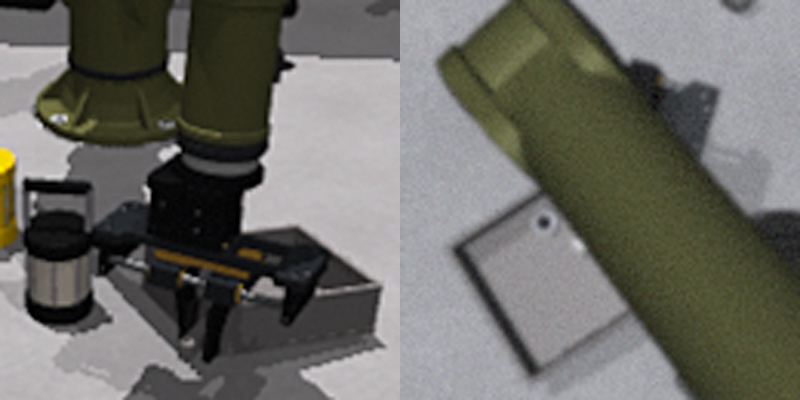

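Emit:
drive_tool:
  commands:
    - [0.25, 0, -0.7, 0, -1.5, 0, 0]
    - [0.25, 0, -0.7, 0, -1.5, 0, 0]
    - [0.25, 0, -0.7, 0, -1.5, 0, 0]
    - [0.25, 0, -0.7, 0, -1.5, 0, 0]
    - [0.25, 0, -0.7, 0, -1.5, 0, 0]
    - [0.25, 0, -0.7, 0, -1.5, 0, 0]
    - [0.25, 0, -0.7, 0, -1.5, 0, 0]
    - [0, 0, 0, 0, 0, 0, 0]

```text
time_s: 16.77
tool_pos: [0.5805, 0.1437, 0.1729]
tool_rot: [-180.0, 18.6, 159.8]
force: [-0.2, 0.8, -2.4]
grip_width: 0.0135
```

```bash
python3 look.py g7
```

```text
[ 26.6  16.8 -55.4 108.8  34.7  53.1  24.5] [-0.2  0.8 -2.4] [ 0.41  0.4  -0.01]
```

View pics/g7.png

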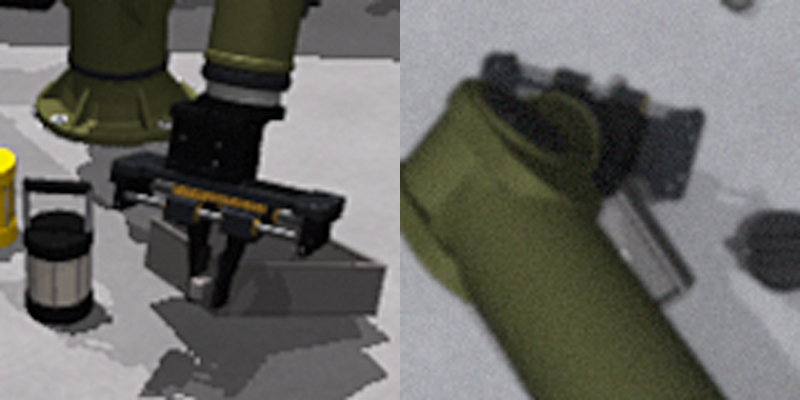

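Emit:
drive_tool:
  commands:
    - [0.25, 0, -0.7, 0, -1.5, 0, 0]
    - [0.25, 0, -0.7, 0, -1.5, 0, 0]
    - [0.25, 0, -0.7, 0, -1.5, 0, 0]
    - [0.25, 0, -0.7, 0, -1.5, 0, 0]
    - [0.25, 0, -0.7, 0, -1.5, 0, 0]
    - [0.25, 0, -0.7, 0, -1.5, 0, 0]
    - [0.25, 0, -0.7, 0, -1.5, 0, 0]
    - [0.25, 0, -0.7, 0, -1.5, 0, 0]
    - [0, 0, 0, 0, 0, 0, 0]
    - [0, 0, 0, 0, 0, 0, 0]
    - [0, 0, 0, 0, 0, 0, 0]
    - [0, 0, 0, 0, 0, 0, 0]
    - [0, 0, 0, 0, 0, 0, 0]
    - [0, 0, 0, 0, 0, 0, 0]

```text
time_s: 18.03
tool_pos: [0.5432, 0.1566, 0.215]
tool_rot: [180.0, 30.4, 159.7]
force: [-2.1, -0.3, -1.6]
grip_width: 0.0133
```

```bash
python3 look.py g8
```

```text
[ 26.4   3.  -57.7 116.8  36.2  47.3  17.2] [-2.1 -0.3 -1.6] [ 0.5   0.88 -0.05]
```

View pics/g8.png

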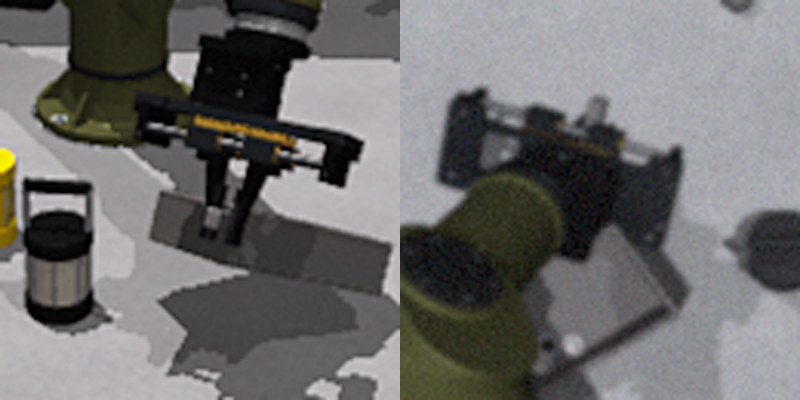

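```bash
cat > parts.py <<'E'
from h import *
import sys
th=np.radians(float(sys.argv[1]));yaw=np.radians(-20.3)
xt=np.array([np.cos(yaw)*np.cos(th),np.sin(yaw)*np.cos(th),np.sin(th)]);yt=np.array([-np.sin(yaw),np.cos(yaw),0]);zt=np.cross(xt,yt)
piv=np.array([.368,.2216,0])
k=400/130
for n,p in dict(gather=(0,0,50),right=(138,-115,50),rightb=(138,-115,0),left=(96,115,50),corner=(5,0,4)).items():
    w=piv+p[0]*1e-3*xt+p[1]*1e-3*yt+p[2]*1e-3*zt;print(n,np.round((proj("top",w)-[130,160])*k+[400,0]))
for x,y,h in eval(sys.argv[2]):
    o,d=ray("top",130+(x-400)/k,160+y/k)
    q=piv+zt*h
    P=o+d*((q-o)@zt)/(d@zt)
    c=piv+.005*xt
    r=P-c;print((x,y),"tote rel corner mm",np.round([r@xt*1e3,r@yt*1e3]),np.hypot(r@xt,r@yt)*1e3)
E
python3 parts.py 30.4 "[(545,343,.012),(573,343,.014)]"
```

```text
gather [526. 406.]
right [679. 314.]
rightb [691. 289.]
left [425. 278.]
corner [543. 376.]
(545, 343) tote rel corner mm [40.  4.] 40.30293127850443
(573, 343) tote rel corner mm [ 50. -23.] 55.22358527211412
```

```bash
python3 - <<'E'
from cell import env
import cv2
b=env.read_camera("top")["img"]
cv2.imwrite("pics/t9.png",cv2.resize(cv2.convertScaleAbs(b[200:300,120:240],alpha=2.2),None,fx=6,fy=6,interpolation=cv2.INTER_CUBIC))
E
```

```text
(no output)
```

View pics/t9.png

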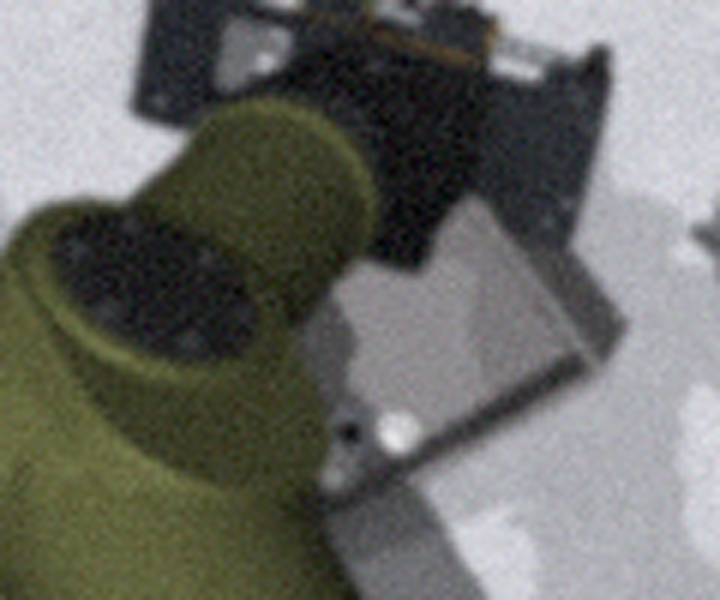

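Emit:
drive_tool:
  commands:
    - [0.165, 0, -0.47, 0, -1, 0, 0]
    - [0.165, 0, -0.47, 0, -1, 0, 0]
    - [0.165, 0, -0.47, 0, -1, 0, 0]
    - [0.165, 0, -0.47, 0, -1, 0, 0]
    - [0.165, 0, -0.47, 0, -1, 0, 0]
    - [0, 0, 0, 0, 0, 0, 0]
    - [0, 0, 0, 0, 0, 0, 0]
    - [0, 0, 0, 0, 0, 0, 0]
    - [0, 0, 0, 0, 0, 0, 0]
    - [0, 0, 0, 0, 0, 0, 0]
    - [0, 0, 0, 0, 0, 0, 0]
    - [0, 0, 0, 0, 0, 0, 0]

```text
time_s: 19.18
tool_pos: [0.5249, 0.1635, 0.2308]
tool_rot: [180.0, 35.5, 159.7]
force: [-0.0, -0.5, -1.7]
grip_width: 0.0131
```

```bash
python3 look.py g10; python3 - <<'E'
from cell import env
import cv2
b=env.read_camera("top")["img"]
cv2.imwrite("pics/t10.png",cv2.resize(cv2.convertScaleAbs(b[200:300,120:240],alpha=2.2),None,fx=6,fy=6,interpolation=cv2.INTER_CUBIC))
E
```

```text
[ 25.7  -3.  -58.7 119.9  36.9  45.4  13.6] [-0.  -0.5 -1.7] [ 0.29  0.45 -0.05]
```

View pics/t10.png

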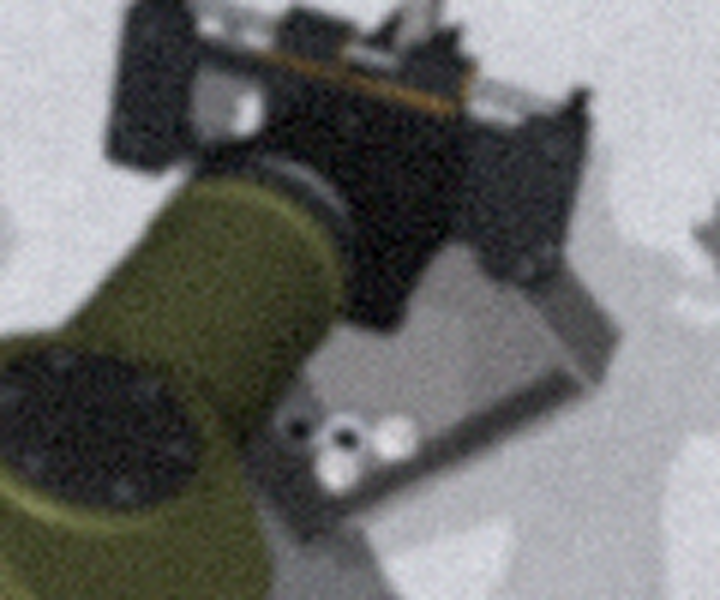

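View pics/g10.png

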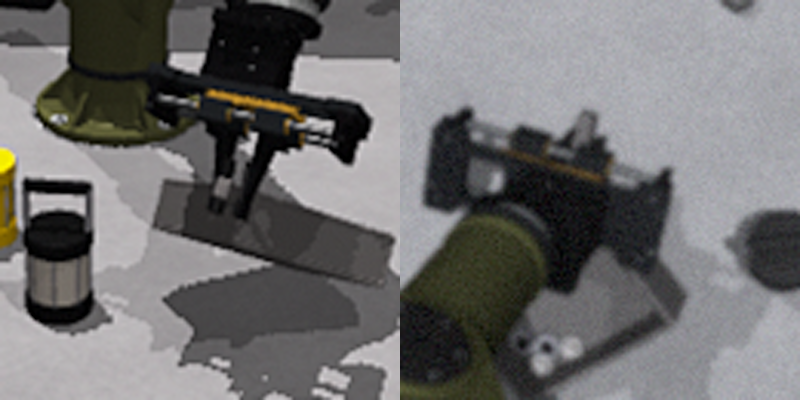

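Now all four parts show in the enlarged top view: collars at (300,428) and (345,436), knobs at (337,470) and (395,438). I'll check their distances from the corner.

```bash
python3 - <<'E' > a.txt
L=[(300,428,.014),(345,436,.014),(337,468,.016),(395,438,.016)]
k=400/130
print([( (120+x/6-130)*k+400,(200+y/6-160)*k,h) for x,y,h in L])
E
python3 parts.py 35.5 "$(cat a.txt)"; python3 - <<'E'
from cell import env
import numpy as np
o=env.get_obs();print({k:np.round(v,3).tolist() for k,v in o.items()})
E
```

```text
gather [525. 409.]
right [675. 325.]
rightb [688. 295.]
left [421. 287.]
corner [543. 376.]
(523.0769230769231, 342.56410256410254) tote rel corner mm [39. 23.] 44.851248873261525
(546.1538461538462, 346.66666666666674) tote rel corner mm [42.  1.] 42.06324096876699
(542.051282051282, 363.0769230769231) tote rel corner mm [24.  1.] 24.193400625358944
(571.7948717948717, 347.69230769230774) tote rel corner mm [ 51. -24.] 56.46686470953606
{'time_s': 19.333, 'qpos': [25.724, -3.045, -58.676, 119.888, 36.891, 45.434, 13.645], 'joint_velocities': [-0.028, -0.103, 0.018, 0.109, -0.066, 0.055, 0.001], 'effort': [-0.241, -16.434, 1.021, -30.33, 2.007, -0.617, 0.038], 'tool_pos': [0.525, 0.164, 0.231], 'tool_rot': [179.995, 35.499, 159.687], 'force': [0.259, 0.479, -2.411], 'wrist_torque': [0.294, 0.389, 0.022], 'grip_width': 0.013}
```

Emit:
drive_tool:
  commands:
    - [0, 0, 0, 0, 0, 0, 0]
    - [0, 0, 0, 0, 0, 0, 0]
    - [0, 0, 0, 0, 0, 0, 0]
    - [0, 0, 0, 0, 0, 0, 0]
    - [0, 0, 0, 0, 0, 0, 0]
    - [0, 0, 0, 0, 0, 0, 0]

```text
time_s: 19.83
tool_pos: [0.5248, 0.1637, 0.2309]
tool_rot: [-180.0, 35.5, 159.7]
force: [0.2, -0.4, -0.8]
grip_width: 0.0133
```

```bash
python3 - <<'E'
from cell import env
import cv2
cv2.imwrite("pics/end.png",env.read_camera("scene")["img"])
print(env.sign_off())
E
```

```text
the job is handed in; nothing more can be done
None
```

View pics/end.png

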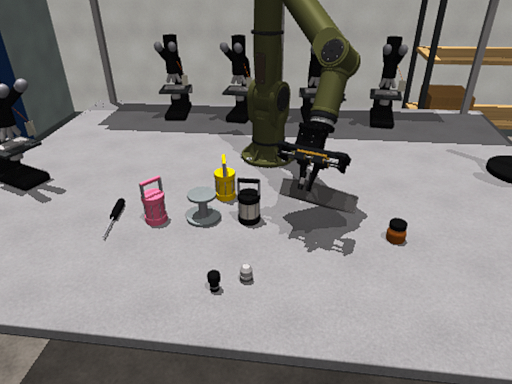

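I handed the job in at about 19.9 s of the 58 s allowed. The lantern stands released beside the tote, and the gripper is still holding the tote tilted at about 35°. No verdict was reported.

- **Lantern:** I lifted the black-and-white lantern off its stand by its bar. It is upright at about (0.47, -0.01) m, by calculation roughly 45 mm clear of the tote before tipping and about 0.2 m from its origin. I stopped lowering when the wrist force showed the weight had gone onto the bench.
- **Tote:** It is tipped about the corner opposite the handle. The tilt and height come from the arm pose, not a separate measurement. I went past 30°, to 35.5°, because the arm hid one of the parts at 30°. The handle is about 0.19 m up by calculation, and the arm was still at the last check.
- **Parts:** The top camera shows all four in the corner opposite the handle, about 24 to 57 mm from it (limit 80 mm).
- **Bystanders:** In the last picture the objective, eyepiece, screwdriver and jar appear where they were at the start.

No check failed. Contact forces on the tote and lantern could not be read directly. The two cameras differed by up to about 9 mm on the tote's rim corners, and I used a middle estimate.

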